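Fit the lid handle and lock the pressure cooker

ROBOT

A 7-joint arm with a two-finger parallel gripper is mounted at the origin on the work surface. World frame = base frame: x ahead of the robot, y to its left, z up, the work surface at z = 0. Lengths are in m, angles in rad, forces in N, time in s.
With the tool pointing down it reaches from about 0.425 to 0.875 m from the base axis. Payload 4.7 kg.
Tool frame: the origin (TCP) lies on the centre line of the jaws, within the pads' length; the fingertips stand 25 mm ahead of it and the grasp point (between the pads) lies 6 mm ahead of it; z points along the fingers, y is the line along which they close (so a half turn about z gives the same grasp; the last joint's range is limited). The gripper opens to 87 mm and grips with 3 to 60 N. Pads are 19 mm wide; open, the fingers measure 117 mm over their backs; the gripper's body (75 mm by 190 mm) begins 51 mm behind the grasp point.
Start: joints at [-1.319, 0.321, -0.07, 1.45, 0.023, 1.371, -0.057], TCP at [0.153, 0.632, 0.248] pointing down, gripper open.
Joint ranges: [-2.86, 2.86], [-0.3, 2.09], [-1.38, 1.24], [0.06, 2.45], [-1.56, 4.7], [0.09, 2.05], [-2.69, 2.69]. Speed limits (rad/s): [2.57, 2.57, 3.14, 3.14, 3.14, 3.14, 3.14].

INTERFACE

Orientations are given as a rotation vector (axis times angle).
In Python, from workcell import bot, grab_frame, calibration, close_job gives the robot as it stands. The module is installed in compiled form; this text tells all that it offers.
- The arm moves only by the shell command python3 -m crank 'ROWS'. ROWS is JSON, a list that holds one entry, the list of rows, each a list of 5 numbers: the finger opening in mm, from 0 to 87, then the shift along the tool's x, y, z in mm, then the turn about the tool's z in degrees. In form: [[[gripper, dx, dy, dz, turn], ...]]. A call has 1 to 12 rows; each row shifts and turns the commanded pose from where the row before left it, along the tool's axes as they then stand; what a row does not reach is not made up. A row lasts 1/12 s, in which the tool goes at most 41.7 mm and 7.16 degrees, less where a joint would pass 70% of its speed; a pose out of reach is approached as far as the arm can. A call is refused whole if a number of a shift passes 41.7 or a number of a turn 7.16, either way. A call with a gripper value outside its range is refused whole. The fingers move at their own pace and stop on an object; the grip force is fixed at half the most. Time passes only in rows, so rows that do not move let the fingers close. It gives the time, the measured TCP pose, the force, the opening and the grip force at its end, in the units of the state.
- bot.sense(): the state, without advancing time (a new reading comes with each control period).
- grab_frame(name): name is "scene" or "top" or "wrist"; returns the picture (400x640x3 uint8, red, green, blue); there is no depth.
- calibration(name): a dict with "vfov" (degrees; the focal length in pixels is half the picture's height over the tangent of half this angle, whatever the lens; pixels are square), "cx", "cy" (the principal point, pixels), "D" ([k1, k2, p1, p2, k3] as OpenCV has them; the pictures are not rectified), "origin" and "rotation" of the camera in the world. Camera axes: x right, y down, z forward; pixel columns grow to the right and rows downward; lengths in m; the calibration is good to about 2 mm. A picture is of the moment at which its call begins: read the wrist's pose just before it. calibration takes no time and is no camera call; for the wrist camera it gives the pose at the moment of the call.
- close_job(): hands the job in; it is judged then, once.
The state is a dict: "clock": time; "joint_positions": joint angles; "qvel": joint speeds; "tau": joint torques, N m; "ee_pos": TCP position; "eef_rot": TCP orientation; "contact_force": force on the tool from outside, world axes, zero at the start; "ft_torque": the same for the moment, N m; "gripper_width": opening from 0.0 (shut) to 1.0 (fully open); "finger_force": force on a finger pad.
Only numpy, scipy, OpenCV 4.12 (cv2) and the standard library are available. Lean on these libraries where they do the work, as an engineer would, in place of code of your own. Each camera call takes 0.05 s, during which the arm holds its last target. There are 200 camera calls.

TASK

Lock the pressure cooker: pick up the loose bar-shaped handle from the wooden trivet and fit the square socket under it onto the square shaft in the middle of the lid, pushed fully home. Then turn the handle clockwise (seen from above) to its stop, so that both ends of the steel locking bar lie under the hooks on the rim. Leave the handle on the shaft, let go of it, and do not disturb the other things.

Things in the scene. Friction and masses are not known exactly. Their poses are not given: they have to be found in the camera images.
- handle: Loose black plastic handle, 180 g, 54 mm high: bar 120 mm long (x), 32 mm wide (y), flat parallel sides, round ends, z 30 to 54 mm, on a hub 44 (x) by 32 mm (y), z 0 to 30 mm. Stands on its hub on the trivet. Origin: centre of the hub's underside, z up. There a blind square socket, 20 by 20 mm, 27 mm deep, opens, sides along x and y; it fits the shaft in any of four positions 90 degrees apart.
- shaft_seat (a point): Centre of the round shoulder (50 mm across, 149.5 mm above the counter) at the square shaft's foot, on the lid's axis; the hub's underside rests on it when home. Steel shaft 18 by 18 mm, 25 mm high, the top 6.5 mm tapering to 12 by 12 mm. Axes turn with the shaft: x along the locking bar, x and y along the square's sides, z up.
- lock_bar (a joint): Turn of the shaft with its flat steel locking bar (196 by 26 by 6 mm, top 5.5 mm below the shoulder), rad, growing clockwise seen from above. Range 0 to 1.4, starts at 0.3 to 0.7; at the stop, 1.4, the bar lies along the cooker's x axis, its ends under the hooks. Stiff (0.15 N m), stays where it is left.
- cooker: Stainless pressure cooker, lid on, 210 mm across, too heavy to shift. Origin: centre of its underside, z up. Lid top at 135 mm. Steel hooks on the rim along +x and -x, 44 mm wide, top at 156 mm, reaching in to 88 mm from the axis; black side grips along +y and -y, out to 143 mm, 108 mm high. A small valve on the lid, 69 mm from the axis, 146 mm high.
- trivet: Wooden trivet, a slab 170 mm (x) by 220 mm (y) by 16 mm thick, 0.7 kg. Origin: centre of its underside. The handle stands towards its -y end.
- pan_knob: Bystander: a round black saucepan knob, 44 mm across, 37 mm high, on the trivet's +y end. Origin: centre of its underside.
- stirrer: Bystander: a wooden spoon 200 mm long lying along its x on the counter between trivet and cooker. Origin: under its middle.
- jar: Bystander: a glass jar with a steel lid, 80 mm across, 130 mm high. Origin: centre of its underside.
- spoons: Bystander: a set of three red measuring spoons joined at one end, 150 mm long (x), 95 mm wide, 14 mm high. Origin: under its middle.
- pot_grip: Bystander: a mitt-shaped grip of hard rubber, 140 mm long (x), 110 mm wide, 18 mm thick. Origin: under its palm.
Not all that is in view belongs to the job. Of the things like the handle, leave any that is purple; of the rest the smaller one is meant.

How it is judged:
On the way, in this order (a step that is already met when the one before it is completed fails the run):
1. the handle is fully home on the square shaft (z of handle in the frame of shaft_seat between -0.004 and 0.004 m and horizontal distance between handle and shaft_seat below 0.004 m and angle between handle's own z axis and vertical below 0.07 rad), for 0.2 s.
2. with the handle home, the locking bar is turned to its stop (all of step 1 and value of joint lock_bar above 1.28 rad), for 0.2 s.
At the end, for the whole second after the job is handed in: The handle is upright and at rest on the shaft, its underside within 4 mm of the shoulder in height and 4 mm of the axis sideways, tilted less than 4 degrees, and the locking bar is turned to at least 1.28 rad (its stop is at 1.4) (all of step 2 and linear speed of handle below 0.02 m/s); the robot touches nothing.
It fails at once if the trivet or one of the bystanders is pushed more than 4 cm (distance of any of jar, pan_knob, spoons, pot_grip, stirrer, trivet from where it was at the start of the episode above 0.04 m).
It fails at once if the glass jar is tipped (angle between jar's own z axis and vertical above 0.5 rad).
It also fails if it takes over 54 s, if anything falls off the work surface, if the arm or the gripper's body presses on something with over 40 N, if the wrist force passes 120 N, or if a joint passes its speed limit or range.

## Working session

There is one attempt and no reset: what is moved stays moved. The work goes in short steps, Python scripts to look and compute and a shell command to move; the robot and the scene stay as the last step left them, time stands still between calls to the robot, and variables do not carry over. Pictures are saved under pics/ and viewed, at most 10 in all, crops included, and the job is handed in when it is done.

```bash
mkdir -p pics; cat > h.py <<'E'
import numpy as np, cv2
from workcell import bot, grab_frame, calibration
def K(c):
    f=200/np.tan(np.radians(c["vfov"])/2); return np.array([[f,0,c["cx"]],[0,f,c["cy"]],[0,0,1]])
def ray(c,uv):
    p=cv2.undistortPoints(np.array([[uv]],float),K(c),np.array(c["D"],float))[0,0]
    R=np.array(c["rotation"]); R=R if R.shape==(3,3) else cv2.Rodrigues(R)[0]
    return np.array(c["origin"]),R@np.array([p[0],p[1],1.])
def onz(c,uv,z):
    o,d=ray(c,uv); return o+d*(z-o[2])/d[2]
def cross(c1,u1,c2,u2):
    o1,d1=ray(c1,u1);o2,d2=ray(c2,u2)
    s=np.linalg.lstsq(np.c_[d1,-d2],o2-o1,rcond=None)[0]
    a=o1+s[0]*d1;b=o2+s[1]*d2
    return (a+b)/2,np.linalg.norm(a-b)
def proj(c,P):
    R=np.array(c["rotation"]); R=R if R.shape==(3,3) else cv2.Rodrigues(R)[0]
    r=R.T; return cv2.projectPoints(np.array(P,float).reshape(-1,3),cv2.Rodrigues(r)[0],-r@np.array(c["origin"]),K(c),np.array(c["D"],float))[0][:,0]
def save(n,im): cv2.imwrite("pics/"+n,im[:,:,::-1])
E
python3 - <<'E'
from h import *
s=bot.sense();print(s["clock"],s["ee_pos"],s["eef_rot"])
for n in("scene","top","wrist"):
    im=grab_frame(n);save(n+"0.png",im);c=calibration(n);np.save(n+"0.npy",im)
    import pickle;pickle.dump(c,open(n+"0.pkl","wb"));print(n,c)
a=cv2.imread("pics/scene0.png");b=cv2.imread("pics/top0.png")
E
```

```text
0.0 [0.15306261 0.63120508 0.24647636] [-3.72604873e-01 -3.11931784e+00  2.94499026e-03]
scene {'vfov': 47.46791407879267, 'cx': 323.94344270712384, 'cy': 202.0920200665416, 'D': array([-0.00508414,  0.        ,  0.        ,  0.        ,  0.        ]), 'origin': array([ 1.18355788, -0.52502084,  0.73387044]), 'rotation': array([-1.98944916, -1.00614771,  0.51653416])}
top {'vfov': 48.46867140550571, 'cx': 322.5775544980562, 'cy': 193.12532905476704, 'D': array([-0.11273785,  0.        ,  0.        ,  0.        ,  0.        ]), 'origin': array([ 0.36584066, -0.0174472 ,  1.19191064]), 'rotation': array([-2.13194085,  2.16069708, -0.11917732])}
wrist {'vfov': 71.65119475576968, 'cx': 324.5655508649047, 'cy': 197.6590314676149, 'D': array([-0.00666792,  0.        ,  0.        ,  0.        ,  0.        ]), 'origin': array([0.08341172, 0.64871119, 0.38222158]), 'rotation': array([2.29646028, 1.8081758 , 0.24070846])}
```

View pics/top0.png

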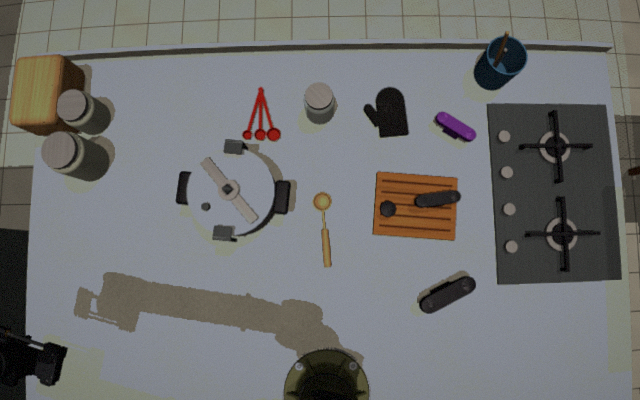

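View pics/scene0.png

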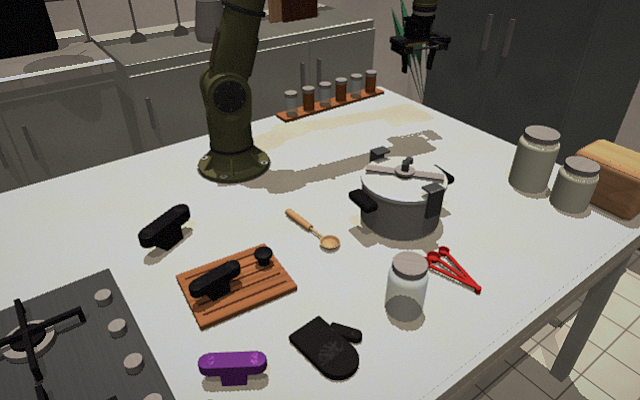

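The top view shows the target handle on the trivet at about (437,199). The larger decoy is at (447,294) and the purple one at (455,126). The cooker shaft is at (229,189), with the bar running from (208,162) to (250,217) and hooks at (233,146) and (223,233). In the scene view the handle is at (215,280) and the shaft at (407,163).

```bash
cat >> h.py <<'E'
import pickle
def load(n): return np.load(n+".npy"),pickle.load(open(n+".pkl","rb"))
def shoot(n,tag):
    c=calibration(n); im=grab_frame(n); np.save(tag+".npy",im); pickle.dump(c,open(tag+".pkl","wb")); save(tag+".png",im); return im,c
def blob(im,box,f):
    x0,y0,x1,y1=box; m=np.zeros(im.shape[:2],np.uint8); m[y0:y1,x0:x1]=f(im[y0:y1,x0:x1].astype(int))*255
    m=cv2.morphologyEx(m,cv2.MORPH_OPEN,np.ones((3,3),np.uint8))
    cs=cv2.findContours(m,0,cv2.CHAIN_APPROX_NONE)[0]; return max(cs,key=cv2.contourArea)
dark=lambda t:(lambda a:a.max(2)<t)
E
python3 - <<'E'
from h import *
im,c=load("top0"); k=blob(im,(405,180,470,215),dark(75)); r=cv2.minAreaRect(k);print("handle top",r)
z=.07
P=np.array([onz(c,p[0],z)[:2] for p in k.astype(float)]);rr=cv2.minAreaRect(P.astype(np.float32)*1000);print(rr)
k=blob(im,(410,265,485,320),dark(75));P=np.array([onz(c,p[0],.06)[:2] for p in k.astype(float)]);print("decoy",cv2.minAreaRect(P.astype(np.float32)*1000))
s,cs=load("scene0"); k2=blob(s,(180,250,245,305),dark(60)); r2=cv2.minAreaRect(k2);print("scene",r2)
print(cross(c,(437,199),cs,(215,274)))
print("shaft",cross(c,(229,188.5),cs,(407,161)), onz(c,(229,189),.1745))
for u in((208,162),(250,217)): print(onz(c,u,.144))
for u in((233,146),(223,233)): print("hook",onz(c,u,.156))
print("valve",onz(c,(206,206),.146), "knob",onz(c,(388,208),.053))
E
```

```text
handle top ((436.54876708984375, 199.43902587890625), (16.233436584472656, 46.04995346069336), 83.6598129272461)
((490.98651123046875, -288.78167724609375), (41.53932189941406, 119.5603256225586), 5.477832317352295)
decoy ((254.5524444580078, -307.6308288574219), (52.58259582519531, 155.28292846679688), 24.66803741455078)
scene ((216.70004272460938, 282.9000244140625), (29.06888198852539, 56.796119689941406), 63.43495178222656)
(array([ 0.49259607, -0.29172714,  0.06316733]), np.float64(0.0009292323168301472))
shaft (array([0.51585157, 0.22333308, 0.17129964]), np.float64(0.010601704610051456)) [0.51073472 0.21832497 0.1745    ]
[0.58220794 0.27840508 0.144     ]
[0.44708635 0.17386299 0.144     ]
hook [0.61780425 0.21471596 0.156     ]
hook [0.40918821 0.23554573 0.156     ]
valve [0.47451359 0.28030739 0.146     ] knob [ 0.47254095 -0.16573483  0.053     ]
```

```bash
python3 -m crank '[[[87,-33,-24,-2,0],[87,-33,-24,-2,0],[87,-33,-24,-2,0],[87,-33,-24,-2,0],[87,-33,-24,-2,0],[87,-33,-24,-2,0],[87,-33,-24,-2,0],[87,-33,-24,-2,0],[87,-33,-24,-2,0],[87,-33,-24,-2,0],[87,-33,-24,-2,0],[87,-33,-24,-2,0]]]'
cat >> h.py <<'E'
def togo(x,y,z,ty):
    "remaining move in tool axes mm, and turn deg, to TCP x,y,z with tool y at world angle ty (mod 180)"
    s=bot.sense(); R=cv2.Rodrigues(np.array(s["eef_rot"]))[0]; d=R.T@(np.array([x,y,z])-s["ee_pos"])*1000
    a=np.degrees(np.arctan2(R[1,1],R[0,1])); t=(a-ty+90)%180-90
    print("tcp",np.round(s["ee_pos"],4),"yaw_y",round(a,2),"tilt",np.round(R[:,2],4),"shift",np.round(d,1),"turn",round(t,2),"t",s["clock"],"F",np.round(s["contact_force"],1))
E
python3 -c "
from h import *
togo(.51,.22,.28,37.7)"
```

```text
clock: 1.15
ee_pos: [0.471, 0.2567, 0.2717]
eef_rot: [0.373, 3.119, 0.001]
contact_force: [0.4, 0.1, 0.8]
gripper_width: 0.998
finger_force: 0.0
tcp [0.471  0.2567 0.2717] yaw_y 76.38 tilt [ 1.e-04  4.e-04 -1.e+00] shift [-46.6 -26.5  -8.3] turn 38.68 t 1.15 F [0.4 0.1 0.8]
```

```bash
python3 -m crank '[[[87,-3,-2,0,6.5],[87,-3,-2,0,6.5],[87,-3,-2,0,6.5],[87,-3,-2,0,6.5],[87,-3,-2,0,6.5],[87,-3,-2,0,6.2],[87,0,0,0,0],[87,0,0,0,0]]]'
python3 - <<'E'
from h import *
togo(.51,.22,.28,37.7)
im,c=shoot("wrist","pics/w1"); print(proj(c,[[.511,.219,.1745],[.511,.219,.1495],[.582,.278,.144],[.447,.174,.144]]),c["origin"])
E
```

```text
clock: 1.82
ee_pos: [0.4795, 0.2394, 0.2714]
eef_rot: [-1.381, -2.821, 0.0]
contact_force: [-0.3, 0.3, -0.4]
gripper_width: 0.996
finger_force: 0.0
tcp [0.4795 0.2394 0.2714] yaw_y 37.83 tilt [-3.e-04  0.e+00 -1.e+00] shift [-34.   12.2  -8.6] turn 0.13 t 1.8167 F [-0.3  0.3 -0.4]
[[337.71385613 244.60561505]
 [336.57445074 233.95448343]
 [427.2261113  229.10314449]
 [259.35012301 228.3620843 ]] [0.43563473 0.29646493 0.40692312]
```

```bash
ls pics; find . -name 'w1*'
```

```text
scene0.png
top0.png
w1.npy
w1.pkl
wrist0.png
./pics/w1.npy
./pics/w1.pkl
```

```bash
python3 - <<'E'
from h import *
im=np.load("pics/w1.npy"); save("w1.png",im)
E
mv pics/w1.npy pics/w1.pkl .
```

```text
(no output)
```

View pics/w1.png

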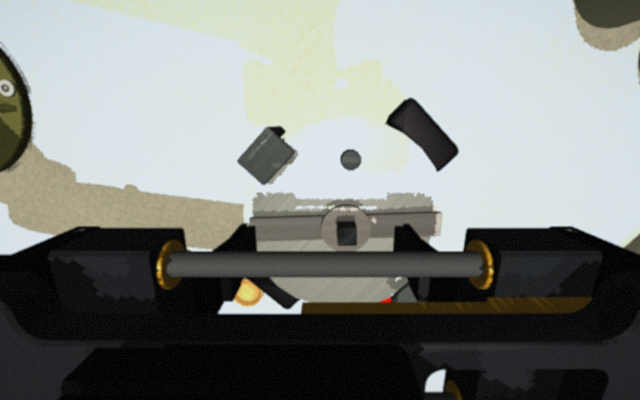

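The wrist view shows the shaft's dark top near (347,232), the round shoulder around (346,227), the bar roughly horizontal at rows 213–238 and a hook at (267,155). The gripper covers the lower part of the picture, so I'll shift and take a second view.

```bash
python3 -m crank '[[[87,-15,0,0,0],[87,-15,0,0,0],[87,-15,0,0,0],[87,-15,0,0,0],[87,0,0,0,0],[87,0,0,0,0],[87,0,0,0,0]]]' | head -2
python3 - <<'E'
from h import *
im,c=shoot("wrist","w2"); print(proj(c,[[.511,.219,.1745],[.511,.219,.1495]]))
im1,_=load("w1")
a=cv2.resize(im1[180:250,230:460],None,fx=3,fy=3,interpolation=2);b=cv2.resize(im[120:190,230:460],None,fx=3,fy=3,interpolation=2)
save("w12.png",np.vstack([a,b]))
E
```

```text
clock: 2.45
ee_pos: [0.5156, 0.1933, 0.2714]
[[338.3351016  181.67634949]
 [337.06687267 176.22994855]]
```

View pics/w12.png

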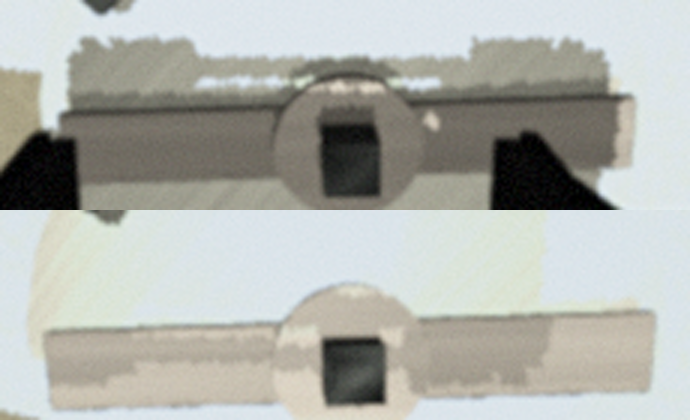

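The zoomed views show the shoulder disc. In view 2 it is centred near pixel (346.8,170.5). The bar corners are about (245,160), (247,186), (448,154) and (447,180), and the dark square spans columns 338–358 and rows 163–185.

```bash
python3 - <<'E'
from h import *
i1,c1=load("w1");i2,c2=load("w2");
t,ct=load("top0");s,cs=load("scene0")
cor=np.array([onz(c2,u,.144) for u in((245.3,160),(246.7,186),(448.3,154),(447.3,180))]);print(cor,cor.mean(0))
L=cor[:2].mean(0);R=cor[2:].mean(0);d=R-L;print("len",np.linalg.norm(d),"ang",np.degrees(np.arctan2(d[1],d[0])))
d2=cor[2]-cor[0]+cor[3]-cor[1]
print("disc",onz(c2,(346.8,170.7),.1495))
for a,b in(((337,221.7),(337.9,162.7)),((356,221.7),(358,162.7)),((337,245.3),(337.9,185)),((356.5,245),(358.3,185))): print(cross(c1,a,c2,b))
print("sq centre w2 at .168",onz(c2,(348,174),.168))
C=cor.mean(0);print("proj of bar centre top/scene",proj(ct,[[C[0],C[1],.1745]]),proj(cs,[[C[0],C[1],.1745]]))
b=cv2.resize(t[125:255,165:295],None,fx=4,fy=4,interpolation=2);a=cv2.resize(s[140:200,360:460],None,fx=5,fy=5,interpolation=2)
save("ts.png",b)
E
```

```text
[[0.43331762 0.17712619 0.144     ]
 [0.44842089 0.15684615 0.144     ]
 [0.58151833 0.29950558 0.144     ]
 [0.59839343 0.28094282 0.144     ]] [0.51541257 0.22860519 0.144     ]
len 0.1934281125924 ang 39.57782589429313
disc [0.51493106 0.22872433 0.1495    ]
(array([0.5036103 , 0.2293016 , 0.14864684]), np.float64(0.0003612129159417645))
(array([0.5184452 , 0.24083489, 0.14864312]), np.float64(0.0003416369015496747))
(array([0.51399604, 0.21507554, 0.16537304]), np.float64(0.00030893409991965823))
(array([0.52879021, 0.22620002, 0.16405007]), np.float64(4.2424739385649446e-05))
sq centre w2 at .168 [0.51449484 0.2286548  0.168     ]
proj of bar centre top/scene [[224.69316518 187.08344669]] [[406.39623169 159.59720042]]
```

View pics/ts.png

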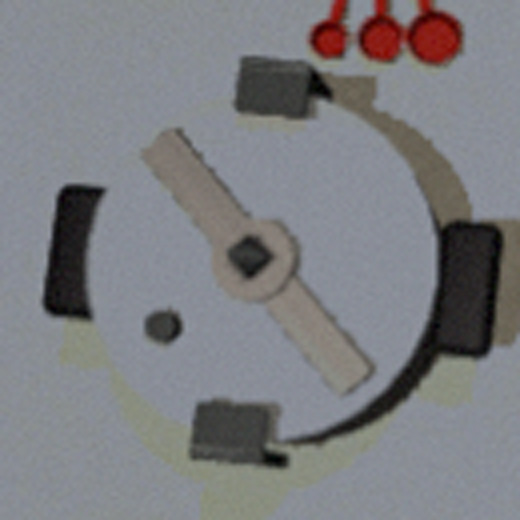

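In the top-view crop the shaft square is at about (227.5,188.8). The near wrist views agree with each other and with the given sizes: the bar measures 193 mm, and the disc, bar and square centres match within 1 mm. I trust shaft = (0.515, 0.2285) with the bar at 39.6°. Next is the handle.

```bash
python3 -m crank '[[[87,-30,-25,0,0],[87,-30,-25,0,0],[87,-30,-25,0,0],[87,-30,-25,0,0],[87,-30,-25,0,0],[87,-30,-25,0,0],[87,-30,-25,0,0],[87,-30,-25,0,0],[87,-30,-25,0,0],[87,-30,-25,0,0],[87,-30,-25,0,0],[87,-30,-25,0,0]]]' >/dev/null
python3 -m crank '[[[87,0,0,0,6.4],[87,0,0,0,6.4],[87,0,0,0,6.4],[87,0,0,0,6.4],[87,0,0,0,6.4],[87,0,0,0,0],[87,0,0,0,0]]]' | head -2
python3 -c "
from h import *
togo(.494,-.315,.2,5.5)"
```

```text
clock: 4.08
ee_pos: [0.4994, -0.2751, 0.2715]
tcp [ 0.4994 -0.2751  0.2715] yaw_y 5.98 tilt [ 1.e-04  6.e-04 -1.e+00] shift [-39.2  -9.5  71.5] turn 0.48 t 4.0833 F [ 0.3  0.5 -0.4]
```

```bash
python3 -m crank '[[[87,-10,-2,5,0],[87,-10,-2,5,0],[87,-10,-2,5,0],[87,-10,-2,5,0],[87,0,0,0,0],[87,0,0,0,0],[87,0,0,0,0]]]' | head -2
python3 -c "
from h import *
shoot('wrist','w3')"
python3 -m crank '[[[87,-15,0,10,0],[87,-15,0,10,0],[87,-15,0,10,0],[87,-15,0,10,0],[87,0,0,0,0],[87,0,0,0,0],[87,0,0,0,0]]]' | head -2
python3 - <<'E'
from h import *
b,c=shoot("wrist","w4");a,_=load("w3");save("w34.png",np.vstack([a[:300],b[:300]]))
E
```

```text
clock: 4.67
ee_pos: [0.4953, -0.316, 0.2517]
clock: 5.3
ee_pos: [0.5015, -0.3755, 0.2121]
```

View pics/w34.png

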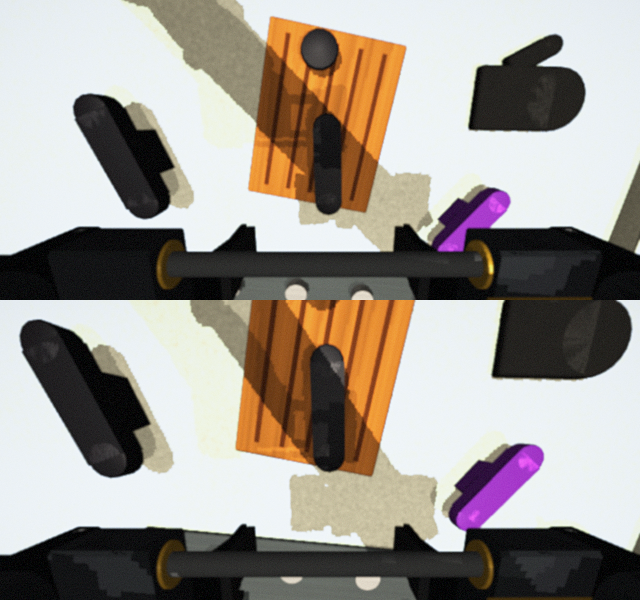

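View 3 shows the handle nearly vertical from (326,112) to (329,214). In view 4 it runs from (327,45) to (330,171), on the trivet's near end.

```bash
python3 - <<'E'
from h import *
f=lambda a:(a.max(2)<85)&(a.max(2)-a.min(2)<30)
res=[]
for n,box in(("w3",(295,95,360,222)),("w4",(295,30,365,180))):
    im,c=load(n);k=blob(im,box,f);x,y,w,h=cv2.boundingRect(k);p=k[:,0].astype(float)
    top=p[p[:,1].argmin()];bot_=p[p[:,1].argmax()]
    r=cv2.minAreaRect(k);print(n,(x,y,w,h),cv2.contourArea(k),r)
    bp=cv2.boxPoints(r);bp=bp[bp[:,1].argsort()];e1,e2=bp[:2].mean(0),bp[2:].mean(0);res.append((c,e1,e2));print(e1,e2)
    P=np.array([onz(c,q,.066)[:2] for q in p])*1000;print("on z.066",cv2.minAreaRect(P.astype(np.float32)))
(c1,a1,b1),(c2,a2,b2)=res
print(cross(c1,a1,c2,a2),cross(c1,b1,c2,b2))
E
```

```text
w3 (313, 113, 29, 101) 2426.0 ((327.0, 163.0), (100.0, 28.0), 90.0)
[327. 113.] [327. 213.]
on z.066 ((495.6486511230469, -291.87158203125), (32.313270568847656, 116.78192138671875), 5.682994842529297)
w4 (310, 45, 35, 127) 3531.0 ((327.9837646484375, 107.9557113647461), (126.15276336669922, 33.567138671875), 88.2901840209961)
[326.1017    44.907413] [329.8658  171.00401]
on z.066 ((496.3108215332031, -293.140380859375), (31.802133560180664, 116.95074462890625), 6.8889384269714355)
(array([ 0.48923823, -0.23365032,  0.06022591]), np.float64(0.0011027216504119093)) (array([ 0.5035808 , -0.35233053,  0.05854095]), np.float64(0.002672275833931627))
```

```bash
python3 -c "
from h import *
togo(.4962,-.2925,.064,6.8)"
```

```text
tcp [ 0.5017 -0.3754  0.2123] yaw_y 5.78 tilt [ 1.3e-03  6.0e-04 -1.0e+00] shift [ 83.    2.7 148.3] turn -1.02 t 5.35 F [-0.3  0.8  0.8]
```

```bash
python3 -m crank '[[[87,20.5,0.7,10,-1],[87,20.5,0.7,10,0],[87,20.5,0.7,10,0],[87,20.5,0.7,10,0],[87,0,0,20,0],[87,0,0,20,0],[87,0,0,20,0],[87,0,0,20,0],[87,0,0,0,0],[87,0,0,0,0]]]' | head -2
python3 -c "
from h import *
togo(.4962,-.2925,.064,6.8)"
```

```text
clock: 6.18
ee_pos: [0.4945, -0.2936, 0.0917]
tcp [ 0.4945 -0.2936  0.0917] yaw_y 6.75 tilt [-7.e-04  9.e-04 -1.e+00] shift [ 0.9  1.8 27.7] turn -0.05 t 6.1833 F [-0.2 -0.9 -0. ]
```

```bash
python3 -m crank '[[[87,0.5,1,9,0],[87,0.5,0.8,9,0],[87,0,0,9.5,0],[87,0,0,0,0],[87,0,0,0,0]]]' | grep -E "pos|force"
python3 -m crank '[[[15,0,0,0,0],[15,0,0,0,0],[15,0,0,0,0],[15,0,0,0,0],[15,0,0,0,0],[15,0,0,0,0],[15,0,0,0,0],[15,0,0,0,0],[15,0,0,0,0],[15,0,0,0,0],[15,0,0,0,0],[15,0,0,0,0]]]'
```

```text
ee_pos: [0.4957, -0.2934, 0.0634]
contact_force: [-0.0, -1.0, 0.5]
finger_force: 0.0
clock: 7.6
ee_pos: [0.4961, -0.2935, 0.064]
eef_rot: [2.088, 2.347, 0.0]
contact_force: [-0.2, -0.3, -0.3]
gripper_width: 0.367
finger_force: 30.0
```

```bash
python3 -m crank '[[[15,0,0,-8,0],[15,0,0,-20,0],[15,0,0,-20,0],[15,0,0,-20,0],[15,0,0,-20,0],[15,0,0,-20,0],[15,0,0,-20,0],[15,0,0,-20,0],[15,0,0,-20,0],[15,0,0,-20,0],[15,0,0,-8,0],[15,0,0,0,0]]]' | grep -E "pos|force"
python3 -c "
from h import *
togo(.515,.2285,.26,6.8)"
```

```text
ee_pos: [0.4968, -0.2943, 0.2622]
contact_force: [-0.0, 0.9, -1.4]
finger_force: 30.0
tcp [ 0.4968 -0.2943  0.2622] yaw_y 6.66 tilt [ 0.0038 -0.001  -1.    ] shift [517.2  78.7   1.8] turn -0.14 t 8.6 F [-0.   0.9 -1.4]
```

```bash
python3 -m crank '[[[15,15,2,0,0],[15,30,5,0,0],[15,34,5,0,0],[15,34,5,0,0],[15,34,5,0,0],[15,34,5,0,0],[15,34,5,0,0],[15,34,5,0,0],[15,34,5,0,0],[15,34,5,0,0],[15,30,5,0,0],[15,15,2,0,0]]]' | grep -E "pos|force"
python3 -m crank '[[[15,25,4,0,0],[15,25,4,0,0],[15,25,4,0,0],[15,15,4,0,0],[15,0,0,0,-5],[15,0,0,0,-6],[15,0,0,0,-6],[15,0,0,0,-6],[15,0,0,0,-6],[15,0,0,0,-4],[15,0,0,0,0],[15,0,0,0,0]]]' | grep -E "pos|force"
python3 -c "
from h import *
togo(.515,.2285,.26,39.6)"
```

```text
ee_pos: [0.5063, 0.0773, 0.2583]
contact_force: [0.1, 0.7, -1.2]
finger_force: 30.0
ee_pos: [0.5128, 0.1629, 0.2592]
contact_force: [0.5, 0.4, -0.6]
finger_force: 30.0
tcp [0.5128 0.1629 0.2592] yaw_y 39.52 tilt [-1.2e-03 -8.0e-04 -1.0e+00] shift [49.2 43.4 -0.9] turn -0.08 t 10.6 F [ 0.5  0.4 -0.6]
```

```bash
python3 - <<'E'
from h import *
b,c=shoot("wrist","w5");print(proj(c,[[.515,.2285,.1745],[.515,.2285,.1495]]))
save("w5.png",b)
E
```

```text
[[379.29897816 152.44094681]
 [373.89783174 149.46009522]]
```

View pics/w5.png

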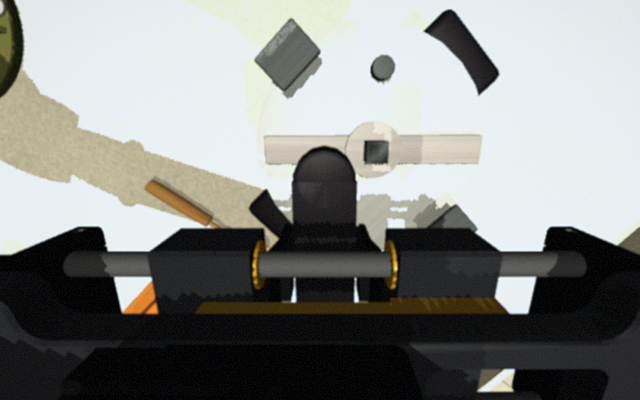

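The shaft is at (376,152), the shoulder disc at (374,149) and the bar lies horizontal in the picture, all as predicted. The handle's rounded end is at about (324,147), so I can check the offset in the grip.

```bash
python3 - <<'E'
from h import *
_,c=load("w5");s=bot.sense();R=cv2.Rodrigues(np.array(s["eef_rot"]))[0]
for z in(.277,.272,.265):
    p=onz(c,(324.5,147),z);print(z,(R.T@(p-s["ee_pos"]))*1000)
p=onz(c,(374,149),.1495);print(p)
E
```

```text
0.277 [ 61.97472756   0.17792531 -17.58686593]
0.272 [ 61.55258527   0.1753233  -12.58687788]
0.265 [60.96158606  0.17168049 -5.58689461]
[0.51480071 0.22885267 0.1495    ]
```

```bash
python3 -m crank '[[[15,8,7,0,0],[15,10,9,0,0],[15,10,9,0,0],[15,10,9,0,0],[15,10,9,0,0],[15,0,0,0,0],[15,0,0,0,0],[15,0,0,0,0]]]' | grep -E "force"
python3 -c "
from h import *
togo(.5158,.2275,.2275,39.6)"
```

```text
contact_force: [-0.4, 0.8, -1.0]
finger_force: 30.0
tcp [0.5156 0.2274 0.2599] yaw_y 39.66 tilt [-1.e-04 -1.e-03 -1.e+00] shift [-0.   0.2 32.4] turn 0.06 t 11.3167 F [-0.4  0.8 -1. ]
```

```bash
python3 -m crank '[[[15,0,0,10,0],[15,0,0,10,0],[15,0,0,10,0],[15,0,0,4,0],[15,0,0,4,0],[15,0,0,4,0],[15,0,0,4,0],[15,0,0,0,0],[15,0,0,0,0]]]' | grep -E "pos|force"
python3 -c "
from h import *
togo(.5158,.2275,.1975,39.6);print(bot.sense()['ft_torque'])"
```

```text
ee_pos: [0.5155, 0.2279, 0.214]
contact_force: [-0.5, -0.6, -0.8]
finger_force: 30.0
tcp [0.5155 0.2279 0.214 ] yaw_y 39.68 tilt [ 0. -0. -1.] shift [-0.5 -0.1 16.5] turn 0.08 t 12.0667 F [-0.5 -0.6 -0.8]
[-0.09590499  0.07026818 -0.02694364]
```

No force 8 mm past the shaft tip, so the socket is on. I'll continue down.

```bash
python3 -m crank '[[[15,0,0,4,0],[15,0,0,4,0],[15,0,0,4,0],[15,0,0,2,0],[15,0,0,2,0],[15,0,0,1,0],[15,0,0,0,0],[15,0,0,0,0],[15,0,0,0,0]]]' | grep -E "pos|force"
python3 -c "
from h import *
togo(.5158,.2275,.1975,39.6);print(bot.sense()['ft_torque'])"
```

```text
ee_pos: [0.5155, 0.228, 0.1975]
contact_force: [-1.6, -0.3, 2.8]
finger_force: 30.0
tcp [0.5155 0.228  0.1975] yaw_y 39.68 tilt [ 1.e-04  3.e-04 -1.e+00] shift [-0.6 -0.1 -0. ] turn 0.08 t 12.8167 F [-1.6 -0.3  2.8]
[-0.2251754   0.49698659 -0.05814309]
```

```bash
python3 -m crank '[[[15,0,0,0.8,0],[15,0,0,0.7,0],[15,0,0,0,0],[15,0,0,0,0],[15,0,0,0,0]]]' | grep -E "pos|force"
python3 -m crank '[[[15,0,0,0,3],[15,0,0,0,3],[15,0,0,0,3],[15,0,0,0,3],[15,0,0,0,3],[15,0,0,0,3],[15,0,0,0,3],[15,0,0,0,3],[15,0,0,0,3],[15,0,0,0,3],[15,0,0,0,3],[15,0,0,0,3]]]' | grep -E "pos|force"
python3 -c "
from h import *
togo(.5158,.2275,.1975,-5.7);print(bot.sense()['ft_torque'])"
```

```text
ee_pos: [0.5155, 0.2279, 0.1974]
contact_force: [-4.9, -2.3, 9.8]
finger_force: 30.0
ee_pos: [0.5156, 0.2274, 0.1975]
contact_force: [-3.8, -3.6, 12.1]
finger_force: 30.0
tcp [0.5156 0.2274 0.1975] yaw_y 3.54 tilt [ 2.e-04  1.e-04 -1.e+00] shift [ 0.1  0.2 -0. ] turn 9.24 t 14.2333 F [-3.8 -3.6 12.1]
[-0.8310348   1.25599606  0.1998626 ]
```

```bash
python3 -m crank '[[[15,0,0,0,2],[15,0,0,0,2],[15,0,0,0,2],[15,0,0,0,2],[15,0,0,0,1],[15,0,0,0,0]]]' | grep -E "contact"
python3 -c "
from h import *
togo(.5158,.2275,.1975,-5.7);print(bot.sense()['ft_torque'])"
python3 -m crank '[[[15,0,0,0,1],[15,0,0,0,1],[15,0,0,0,1],[15,0,0,0,0]]]' | grep -E "contact"
python3 -c "
from h import *
togo(.5158,.2275,.1975,-5.7);print(bot.sense()['ft_torque'])"
```

```text
contact_force: [-5.4, -3.4, 12.1]
tcp [0.5156 0.2274 0.1974] yaw_y -5.38 tilt [ 0.e+00  3.e-04 -1.e+00] shift [ 0.1  0.2 -0.1] turn 0.32 t 14.7333 F [-5.4 -3.4 12.1]
[-0.80766165  1.24401365 -0.02414337]
contact_force: [-5.3, -2.2, 11.3]
tcp [0.5156 0.2274 0.1975] yaw_y -8.37 tilt [ 0.e+00  3.e-04 -1.e+00] shift [ 0.1  0.2 -0. ] turn -2.67 t 15.0667 F [-5.3 -2.2 11.3]
[-0.84351736  1.27858277  0.02274295]
```

```bash
for i in 1 ; do python3 -m crank '[[[15,0,0,0,1.5],[15,0,0,0,1.5],[15,0,0,0,0]]]' >/dev/null; python3 -c "
from h import *
togo(.5158,.2275,.1975,-5.7);print(bot.sense()['ft_torque'])"; done
python3 -m crank '[[[15,0,0,0,1.5],[15,0,0,0,1.5],[15,0,0,0,0]]]' >/dev/null; python3 -c "
from h import *
togo(.5158,.2275,.1975,-5.7);print(bot.sense()['ft_torque'])"
```

```text
tcp [0.5155 0.2274 0.1974] yaw_y -11.4 tilt [-0.e+00  3.e-04 -1.e+00] shift [ 0.2  0.2 -0.1] turn -5.7 t 15.3167 F [-5.2 -3.6 11.7]
[-0.7529974   1.25257358  0.02219517]
tcp [0.5155 0.2274 0.1974] yaw_y -14.39 tilt [-0.e+00  3.e-04 -1.e+00] shift [ 0.2  0.2 -0.1] turn -8.69 t 15.5667 F [-4.7 -3.8 11.1]
[-0.84739811  1.27760537 -0.04254879]
```

```bash
python3 - <<'E'
from h import *
b,c=shoot("wrist","w6");t,_=shoot("top","t6");s,_=shoot("scene","s6")
z=lambda im,x0,y0,x1,y1,f:cv2.resize(im[y0:y1,x0:x1],None,fx=f,fy=f,interpolation=2)
A=z(b,160,0,560,300,1);B=z(t,165,125,295,255,2);C=z(s,340,110,470,240,2)
save("m6.png",np.vstack([np.pad(A,((0,0),(0,400),(0,0)))[:,:800],np.pad(np.hstack([B,C]),((0,0),(0,280),(0,0)))]))
E
```

```text
(no output)
```

View pics/m6.png

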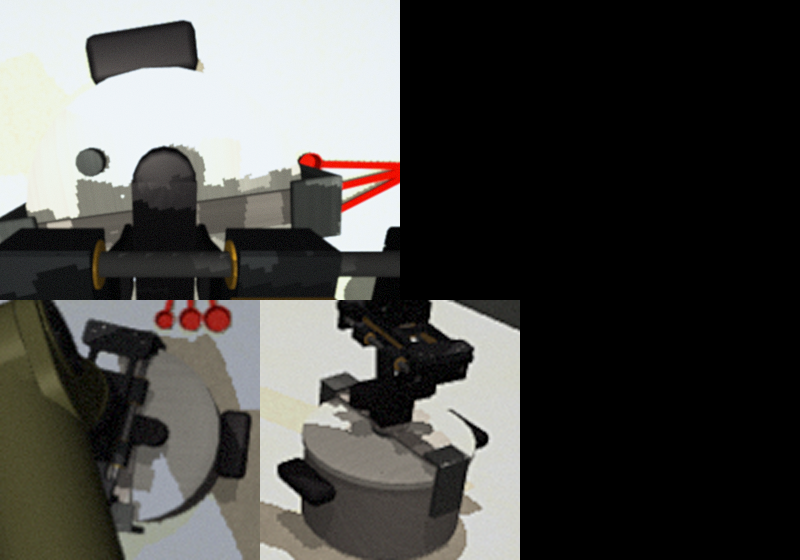

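The wrist view shows the bar reaching into the right-hand hook, about centred in it. The handle leads the bar by about 7°, which is the socket play. I'll measure the bar and cooker-axis angles, then turn a little more and watch the torque.

```bash
python3 -c "
from h import *
print(bot.sense()['tau'][6],bot.sense()['ft_torque'])"
python3 -m crank '[[[15,0,0,0,1.5],[15,0,0,0,1.5],[15,0,0,0,0],[15,0,0,0,0]]]' >/dev/null; python3 -c "
from h import *
togo(.5158,.2275,.1975,-5.7);print(bot.sense()['ft_torque'],bot.sense()['tau'][6])
_,c=load('w6')
a=[onz(c,u,.144) for u in((250,212),(450,188))];d=a[1]-a[0];print('bar',np.degrees(np.arctan2(d[1],d[0])))
a=[onz(c,u,.108) for u in((247,35),(352,20))];d=a[1]-a[0];print('grip',np.degrees(np.arctan2(d[1],d[0])))
_,c=load('top0')
a=[onz(c,(165+x/4,125+y/4),.156) for x,y in((230,432),(272,87))];d=a[1]-a[0];print('hooks',np.degrees(np.arctan2(d[1],d[0])),(a[0]+a[1])/2)
a=[onz(c,(165+x/4,125+y/4),.108) for x,y in((470,290),(70,252))];d=a[1]-a[0];print('grips',np.degrees(np.arctan2(d[1],d[0]))-90)
"
```

```text
-0.004091207811143249 [-0.76259683  1.31977791 -0.00215902]
tcp [0.5155 0.2274 0.1974] yaw_y -17.24 tilt [ 0.e+00 -2.e-04 -1.e+00] shift [ 0.2  0.3 -0.1] turn -11.54 t 16.05 F [-4.6 -4.2 10.7]
[-0.85821011  1.30483909  0.58721559] -0.6259211897850037
bar -7.198274880971478
grip -7.156119982895394
hooks -6.089777762275894 [0.51257535 0.22571037 0.156     ]
grips -6.225372590874898
```

The moment rose to 0.59 N m, so the bar is at its stop and its measured angle matches the hook axis. Now I'll relax the push, open and retreat straight up.

```bash
python3 -m crank '[[[15,0,0,-0.7,-1.5],[15,0,0,-0.5,0],[15,0,0,0,0],[45,0,0,0,0],[60,0,0,0,0],[60,0,0,0,0],[60,0,0,0,0],[60,0,0,0,0],[60,0,0,0,0]]]' | grep -E "force|width"
python3 -m crank '[[[60,0,0,-6,0],[60,0,0,-10,0],[60,0,0,-20,0],[60,0,0,-20,0],[60,0,0,-20,0],[60,0,0,-20,0],[60,-15,0,0,0],[60,-15,0,0,0],[60,-15,0,0,0],[60,-15,0,0,0],[60,0,0,0,0],[60,0,0,0,0]]]' | grep -E "pos|force|clock"
python3 - <<'E'
from h import *
b,c=shoot("wrist","w7");s,_=shoot("scene","s7")
z=lambda im,x0,y0,x1,y1,f:cv2.resize(im[y0:y1,x0:x1],None,fx=f,fy=f,interpolation=2)
save("m7.png",np.hstack([b[:300,120:560],z(s,340,110,460,210,3)]))
E
```

```text
contact_force: [-0.1, 0.4, 0.0]
gripper_width: 0.66
finger_force: 0.0
clock: 17.8
ee_pos: [0.4988, 0.1688, 0.2925]
contact_force: [0.1, -0.1, 0.6]
finger_force: 0.0
```

View pics/m7.png

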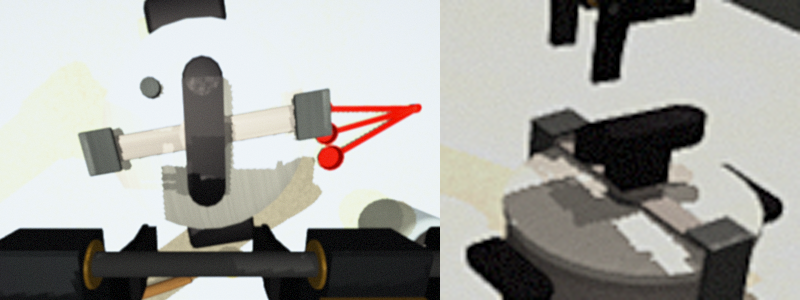

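The handle sits upright on the shaft, with its bar at picture position (205,130). Both ends of the locking bar lie under the hooks at (100,150) and (312,113), and the gripper is clear.

```bash
python3 -c "
from workcell import close_job
print(close_job())"
```

```text
the job is handed in; nothing more can be done
None
```

The job is handed in: the handle is home on the shaft, the locking bar is at its stop under both hooks, and the gripper has let go and backed clear (about 18 s used; the hand-in gave no verdict).

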